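Close up a row of screw caps on the cap rail and shut its gate

ROBOT

A 6-joint arm with a two-finger parallel gripper is mounted at the origin on a cart in front of the work surface, level with it; the furniture and walls round the work are solid. World frame = base frame: x ahead of the robot, y to its left, z up, the work surface at z = 0. Lengths are in m, angles in rad, forces in N, time in s.
With the tool pointing down it reaches from about 0.35 to 0.875 m from the base axis. Payload 15.5 kg.
Tool frame: the origin (TCP) lies at the very end of the fingers, on their centre line; the grasp point (between the pads) lies 19 mm behind it; z points along the fingers, y is the direction in which the jaws open and shut (so a half turn about z gives the same grasp; the last joint's range is limited). The gripper opens to 85 mm and grips with 20 to 120 N. Pads are 22 mm wide; open, the fingers measure 114 mm over their backs; the gripper's body (76 mm by 85 mm) begins 54 mm behind the grasp point. The pads swing forward as they close: fully open they stand 13 mm farther back than shut.
Start: joints at [-1.204, 0.494, 1.345, -0, 1.302, -0.096], TCP at [0.278, -0.56, 0.206] pointing down, gripper open.
Joint ranges: [-2.91, 2.91], [-0.82, 2.16], [0.22, 2.67], [-1.22, 4.37], [0.12, 2.79], [-3.08, 3.08]. Speed limits (rad/s): [1.89, 1.89, 2.57, 3.01, 3.01, 3.01].

INTERFACE

Orientations are given as a unit quaternion [x, y, z, w].
In Python, from workcell import telemetry, imaging, manip gives the robot as it stands. The module is installed in compiled form; this text tells all that it offers.
- The arm moves only by the tool drive_tool, never from a script. Its argument "steps" is a list that holds one entry, the list of rows, each a list of 5 numbers: the shift along the tool's x, y, z in mm, then the turn about the tool's z in rad, then the finger opening in mm, from 0 to 85.4. In form: [[[tx, ty, tz, turn, hand], ...]]. A call has 1 to 8 rows; each row shifts and turns the commanded pose from where the row before left it, along the tool's axes as they then stand; what a row does not reach is not made up. A row lasts 1/10 s, in which the tool goes at most 50 mm and 8.59 degrees, less where a joint would pass 70% of its speed; a pose out of reach is approached as far as the arm can. A call with a gripper value outside its range is refused whole. The fingers move at their own pace and stop on an object; "squeeze" is the grip in N (left out, the last holds). Time passes only in rows, so rows that do not move let the fingers close. It gives the time, the measured TCP pose, the force and the opening at its end, in the units of the state.
- telemetry.get_state(): the state, without advancing time (a new reading comes with each control period).
- imaging.grab_frame(name): name is "scene" or "top" or "wrist"; returns a dict with "color" (420x560x3 uint8, blue, green, red), "mtx" (3x3 intrinsics, pixels), "distortion" ([k1, k2, p1, p2, k3] as OpenCV has them; the pictures are not rectified), "pose" (4x4, takes a point from camera to world coordinates); the wrist camera has in their place "T_tool_cam" (4x4, takes a point from camera to tool coordinates, whose origin is the TCP and whose axes are the flange's). Camera axes: x right, y down, z forward; pixel columns grow to the right and rows downward; lengths in m; the calibration is good to about 2 mm. A picture is of the moment at which its call begins: read the wrist's pose just before it. There is no depth.
- manip.hand_in(): hands the job in, once; it reports no verdict.
The state is a dict: "time": time; "q": joint angles; "dq": joint speeds; "effort": joint torques, N m; "tcp_pos": TCP position; "eef_rot": TCP orientation; "force": force on the tool from outside, world axes, zero at the start; "wrist_torque": the same for the moment, N m; "width": finger opening in m.
Only numpy, scipy, OpenCV 4.12 (cv2) and the standard library are available. Lean on these libraries where they do the work, as an engineer would, in place of code of your own. Each camera call takes 0.05 s, during which the arm holds its last target.

TASK

With your fingertips, gently push the row of four screw caps along the grey metal rail as one train, touching only the white cap at its tail, until the red cap rests against the end stop and the row is closed up. Then push the orange gate shut across the rail behind the white cap. Only push: do not lift or tip any cap, do not ram the stop, and leave the green cap, the hose connector and the amber bottle where they stand.

Things in the scene. Friction and masses are not known exactly. Their poses are not given: they have to be found in the camera images.
- rail: Fixed grey metal channel, 70 x 400 mm, on the work surface (z = 0). Origin: centre of its underside; y runs along it from the end stop (-y) to the open end (+y), x across, z up. Channel 60 mm wide inside, floor at z = 6 mm, walls 5 mm thick, tops at z = 18 mm. Gate bracket on the outside of the -x wall (x -35 to -52, y 35 to 61, 18 mm high). The closed-up row reaches back to y = +31 mm.
- rail_stop (a point): Middle of the end stop's rubber face, at the level of the channel floor (z = 6 mm), at y = -185 mm on the rail; axes as the rail's, so the channel runs from here along +y. The stop is a dark block across the channel, its top at z = 42 mm.
- gate_pivot (a point): Axis of the gate's upright hinge, on the rail at x = -44, y = +48 mm, 34 mm above the work surface (half height of the gate).
- gate (a joint): Angle of the orange gate, rad: 0 = shut, the bar straight across the channel from the pivot along the rail's +x (hard stop); grows anticlockwise seen from above as it opens; at 1.57 it lies beside the rail along +y. Starts at 1.6 to 2.0. A light friction hinge (about 1 N at the tip) that stays where it is left.
- gate_tip (a point): Centre of the 12 mm round post at the gate bar's outer end, 80 mm from the pivot axis, at half height; the post reaches z = 18 to 50 mm. The bar is an upright orange strip 10 mm thick, z = 20 to 48 mm, so it passes over the rail walls. Shut, its face towards the stop is at y = +43 mm on the rail, 12 mm behind a closed-up row.
- cap_red: Red ribbed screw cap, 57 mm across, 32 mm high, about 30 g, loose in the channel, the head of the row, nearest the stop. Origin: centre of its underside, 6 mm above the work surface; z up. The row starts 43 to 93 mm short of the stop, the caps touching or up to about 2 mm apart.
- cap_blue: Blue ribbed screw cap, 53 mm across, 40 mm high, about 30 g, loose in the channel, second in the row. Origin: centre of its underside, 6 mm above the work surface; z up. 
- cap_yellow: Yellow ribbed screw cap, 52 mm across, 26 mm high, about 30 g, loose in the channel, third in the row. Origin: centre of its underside, 6 mm above the work surface; z up. 
- cap_white: White ribbed screw cap, 54 mm across, 26 mm high, about 30 g, loose in the channel, the tail of the row, farthest from the stop, the only one to push on. Origin: centre of its underside, 6 mm above the work surface; z up. 
- cap_green: Bystander: green screw cap, 45 mm across, 22 mm high, beside the rail on its +x side. Origin: centre of its underside.
- connector: Bystander: small red and white hose connector, 27 mm across, 42 mm high, beside the rail on its -x side. Origin: centre of its underside.
- amber: Bystander: square amber dropper bottle, 47 x 47 x 132 mm, beside the rail on its +x side near the stop. Origin: centre of its underside.
There are look-alikes about, which are no part of the job. What is shaped like the cap_white but black or brown is not meant.

How it is judged:
By the outcome, as a careful person would: the job done as asked, in the order asked, and still so for the second after the job is handed in, with the robot touching nothing.
It also fails if it takes over 45 s, if anything falls off the work surface, if the arm or the gripper's body presses on something with over 40 N, if the wrist force passes 120 N, or if a joint passes its speed limit or range.

## Working session

There is one attempt and no reset: what is moved stays moved. The work goes in short steps, Python scripts to look and compute and a tool call to move; the robot and the scene stay as the last step left them, time stands still between calls to the robot, and variables do not carry over. Pictures are saved under pics/ and viewed, and the job is handed in when it is done.

Besides the shell and the picture viewer there is one more tool, called after "Call:" as name(argument=value, ...), one argument or row to a line, values as JSON. drive_tool: Moves the arm, as the interface text tells. Its arguments: {"type":"object","properties":{"steps":{"type":"array"},"squeeze":{"type":"number"}},"required":["steps"]}

```bash
mkdir -p pics
python3 - <<'E'
from workcell import telemetry, imaging
import cv2,numpy as np,pickle
s=telemetry.get_state();print(s)
d={}
for n in("scene","top"):
    f=imaging.grab_frame(n);d[n]=f;cv2.imwrite(f"pics/{n}0.png",f["color"]);print(n,f["mtx"],f["distortion"],f["pose"])
pickle.dump(d,open("f0.pkl","wb"))
E
```

```text
{'time': 0.0, 'q': array([-1.20451137e+00,  4.94193236e-01,  1.34613857e+00,  1.96182490e-06,
        1.30246365e+00, -9.54906348e-02]), 'dq': array([-1.46778252e-05,  2.40844646e-03,  8.94230802e-04,  1.76535552e-03,
       -1.39144342e-03, -1.84046537e-04]), 'effort': array([ 3.67168745e-03, -8.82153654e+01, -3.83859694e+01,  5.28184131e-06,
        1.00681194e-02, -4.04244156e-05]), 'tcp_pos': array([ 0.27833256, -0.55917599,  0.20509149]), 'eef_rot': array([ 9.73463497e-01,  2.28841557e-01, -8.02429126e-05, -5.96028093e-04]), 'force': array([0.41660149, 0.36142085, 0.04030819]), 'wrist_torque': array([ 0.00391872, -0.04629319, -0.05632878]), 'width': 0.08491373969669673}
scene [[461.0295714    0.         281.71358922]
 [  0.         461.0295714  210.32821485]
 [  0.           0.           1.        ]] [-0.11842646  0.          0.          0.          0.        ] [[-0.75311811 -0.32078753  0.57437659  0.04701005]
 [-0.65747663  0.39776508 -0.63992767  0.63464392]
 [-0.02318614 -0.85958031 -0.51047439  0.49547258]
 [ 0.          0.          0.          1.        ]]
top [[391.53176463   0.         281.9794108 ]
 [  0.         391.53176463 207.54176035]
 [  0.           0.           1.        ]] [0.01123704 0.         0.         0.         0.        ] [[ 0.02534963 -0.9935937   0.11013155  0.44114405]
 [-0.9996733  -0.02483501  0.00604219  0.08744855]
 [-0.00326836 -0.11024874 -0.99389865  0.92059484]
 [ 0.          0.          0.          1.        ]]
```

View pics/scene0.png

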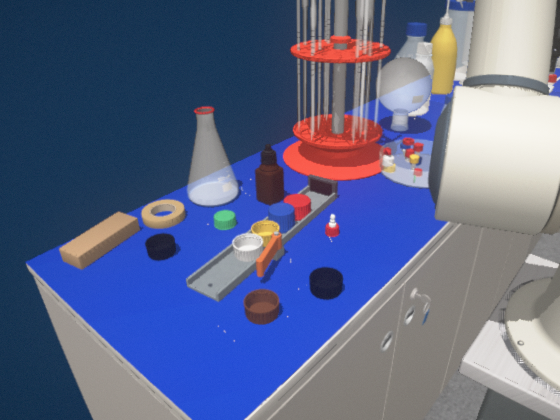

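View pics/top0.png

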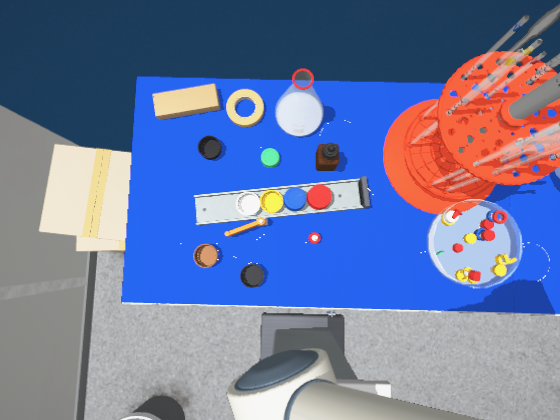

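The top view shows the rail from about (195,210) to (368,192). The stop is on the right, red is at (319,196), white at (249,203), and the gate runs from its post at about (228,234) to (264,221). I'll enlarge it to measure.

Run:
```python
import cv2,pickle
d=pickle.load(open("f0.pkl","rb"))
c=d["top"]["color"][150:270,185:385];cv2.imwrite("pics/top0z.png",cv2.resize(c,None,fx=4,fy=4,interpolation=cv2.INTER_CUBIC))
c=d["scene"]["color"][160:310,180:350];cv2.imwrite("pics/scene0z.png",cv2.resize(c,None,fx=4,fy=4,interpolation=cv2.INTER_CUBIC))
```

```text
(no output)
```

View pics/top0z.png

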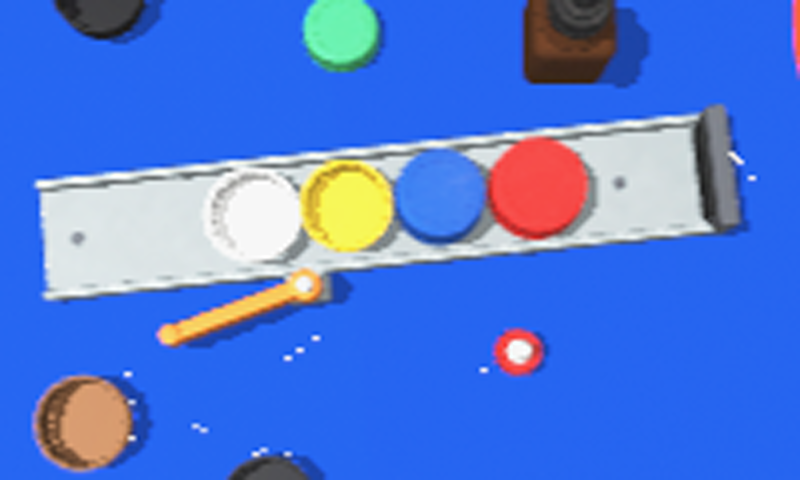

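View pics/scene0z.png

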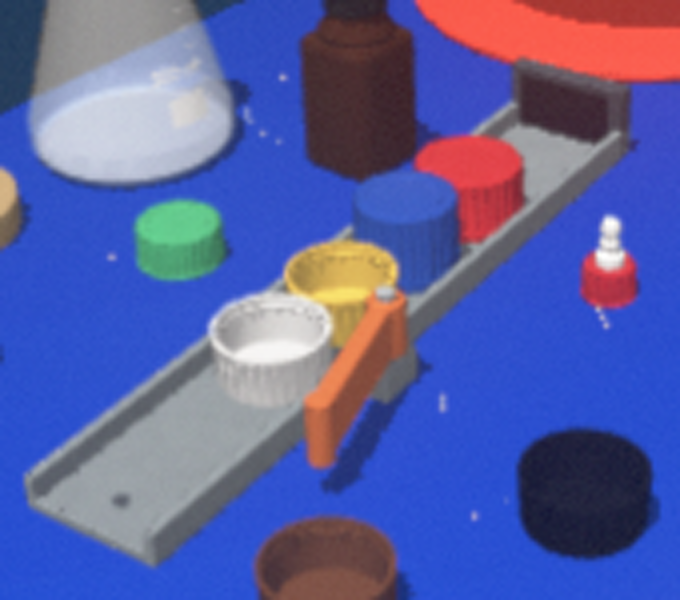

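```bash
cat > h.py <<'E'
import numpy as np,cv2
from scipy.optimize import least_squares
def proj(f,P):
    T=np.linalg.inv(f["pose"]);r,_=cv2.Rodrigues(T[:3,:3])
    return cv2.projectPoints(np.array(P,float).reshape(-1,1,3),r,T[:3,3],f["mtx"],np.array(f["distortion"]))[0].reshape(-1,2)
def ray(f,uv,z):
    n=cv2.undistortPoints(np.array(uv,float).reshape(-1,1,2),f["mtx"],np.array(f["distortion"])).reshape(-1,2)
    d=np.c_[n,np.ones(len(n))]@f["pose"][:3,:3].T;o=f["pose"][:3,3]
    return o+d*((z-o[2])/d[:,2])[:,None]
def w(p,L):
    x,y,a=p;L=np.array(L,float)/1000;c,s=np.cos(a),np.sin(a)
    return np.c_[x+c*L[:,0]-s*L[:,1],y+s*L[:,0]+c*L[:,1],L[:,2]]
def toR(p,P):
    x,y,a=p;d=np.array(P)[:,:2]-[x,y];c,s=np.cos(a),np.sin(a)
    return np.c_[c*d[:,0]+s*d[:,1],-s*d[:,0]+c*d[:,1]]*1000
E
python3 - <<'E'
from h import *
import pickle
d=pickle.load(open("f0.pkl","rb"));t,sc=d["top"],d["scene"]
zt=lambda a:(np.array(a,float)+.5)/4-.5+[185,150]
zs=lambda a:(np.array(a,float)+.5)/4-.5+[180,160]
Lt=[[35,200,18],[-35,200,18],[-44,48,50],[35,-200,42],[-35,-200,42]];ut=zt([[38,181],[46,298],[304,284],[723,105],[741,227]])
Ls=[[35,200,18],[-35,200,18],[-35,200,0],[-44,48,50]];us=zs([[29,478],[155,540],[155,565],[386,293]])
f=lambda p:np.r_[(proj(t,w(p,Lt))-ut).ravel(),(proj(sc,w(p,Ls))-us).ravel()]
r=least_squares(f,[.5,.1,.0]);p=r.x;print(p,r.fun.reshape(-1,2).round(1))
np.save("rail.npy",p)
for n,uv,z in [("white",(252,216),32),("yellow",(348,206),32),("blue",(440,196),46),("red",(540,188),38),("tip",(169,335),50),("piv",(304,284),50),("green",(341,31),22),("conn",(518,351),40)]:
    P=ray(t,zt([uv]),z/1000);print(n,P.round(4),toR(p,P).round(1))
P=ray(sc,zs([[318,400]]),.05);print(P,toR(p,P)); P=ray(sc,zs([[271,325]]),.032);print(P,toR(p,P))
g=w(p,[[-44,48,34],[0,31,0],[0,-185,6],[0,200,0]]);print(g)
E
```

```text
[0.55542549 0.09737328 0.12935601] [[-0.9  0.6]
 [-0.5  1.2]
 [ 0.1  0.7]
 [ 0.6 -0.1]
 [ 0.1 -0.2]
 [-1.3 -1.3]
 [-0.5 -1.6]
 [ 0.6  0.8]
 [ 0.2 -0.4]]
white [[0.5467 0.1716 0.032 ]] [[ 0.9 74.7]]
yellow [[0.5538 0.1169 0.032 ]] [[ 0.9 19.6]]
blue [[0.559  0.0648 0.046 ]] [[ -0.7 -32.8]]
red [[0.5661 0.0079 0.038 ]] [[ -1.  -90.1]]
tip [[0.4768 0.2136 0.05  ]] [[-62.9 125.4]]
piv [[0.5071 0.1396 0.05  ]] [[-42.5  48.1]]
green [[0.6582 0.1243 0.022 ]] [[105.4  13.4]]
conn [[0.4732 0.019  0.04  ]] [[-91.6 -67.1]]
[[0.47439331 0.21609066 0.05      ]] [[-65.04115964 128.17830511]]
[[0.54610987 0.17219802 0.032     ]] [[ 0.41427   75.4012629]]
[[ 0.50560132  0.13929644  0.034     ]
 [ 0.55142663  0.12811428  0.        ]
 [ 0.57928967 -0.08608108  0.006     ]
 [ 0.52962638  0.29570231  0.        ]]
```

The rail fit is consistent. The pivot measures (-42.5, 48.1) against the given (-44, 48), and all four caps lie within 1 mm of the channel's centre line. The white cap's rear is at rail y ≈ 102 mm, and the row has about 67–70 mm to travel. I'll turn the tool so its x runs along the rail's +y and its y along the rail's +x, close the fingers, then travel.

Call:
drive_tool(
  steps=[
    [[0,0,0,-0.149,0],[0,0,0,-0.149,0],[0,0,0,-0.149,0],[0,0,0,-0.149,0],[0,0,0,-0.149,0],[0,0,0,-0.149,0],[0,0,0,-0.149,0],[0,0,0,-0.149,0]],
  ],
  squeeze=20,
)

```text
time: 0.9
tcp_pos: [0.2784, -0.5593, 0.2053]
eef_rot: [0.675, 0.738, 0.0, -0.0]
force: [0.5, -0.9, 0.3]
width: 0.0002
```

Call:
drive_tool(
  steps=[
    [[0,0,0,-0.046,0],[40,19,0,0,0],[40,19,0,0,0],[40,19,0,0,0],[40,19,0,0,0],[40,19,0,0,0],[40,19,0,0,0],[40,19,0,0,0]],
  ],
)

```text
time: 1.7
tcp_pos: [0.3744, -0.263, 0.2056]
eef_rot: [0.66, 0.751, 0.0, -0.0]
force: [0.3, -0.0, -0.1]
width: -0.0001
```

Call:
drive_tool(
  steps=[
    [[40,19,0,0,0],[40,19,0,0,0],[40,19,0,0,0],[40,19,0,0,0],[40,19,0,0,0],[40,19,0,0,0],[40,19,0,0,0],[0,0,0,0,0]],
  ],
)

```text
time: 2.5
tcp_pos: [0.4712, 0.0343, 0.2055]
eef_rot: [0.658, 0.753, 0.0, -0.0]
force: [1.0, -0.3, -0.6]
width: -0.0004
```

Call:
drive_tool(
  steps=[
    [[38,18,0,0.006,0],[38,18,0,0,0],[38,18,0,0,0],[38,18,0,0,0],[38,19,0,0,0],[0,0,30,0,0],[0,0,30,0,0],[0,0,0,0,0]],
  ],
)

```text
time: 3.3
tcp_pos: [0.5346, 0.229, 0.1422]
eef_rot: [0.662, 0.749, -0.003, -0.002]
force: [0.2, -0.2, 0.5]
width: 0.0002
```

Run:
```python
from workcell import telemetry, imaging
from h import *
import pickle
p=np.load("rail.npy");s=telemetry.get_state();print(s["time"],s["tcp_pos"],s["eef_rot"],s["force"],toR(p,[s["tcp_pos"]]))
d={"s":s}
for n in("wrist","top"):
    f=imaging.grab_frame(n);d[n]=f;cv2.imwrite(f"pics/{n}1.png",f["color"])
c=d["top"]["color"][150:270,185:385];cv2.imwrite("pics/top1z.png",cv2.resize(c,None,fx=4,fy=4,interpolation=cv2.INTER_CUBIC))
pickle.dump(d,open("f1.pkl","wb"));print(d["wrist"]["T_tool_cam"])
```

```text
3.3 [0.53461965 0.22897898 0.14220515] [ 0.66219591  0.74932322 -0.00289525 -0.00170328] [ 0.16799985 -0.19215246  0.50407732] [[ -3.65545963 133.19001601]]
[[-5.58050793e-04 -9.49399526e-01 -3.14070420e-01  8.07504118e-02]
 [ 9.99999777e-01 -6.45148245e-04  1.73377583e-04 -7.71408678e-04]
 [-3.67226575e-04 -3.14070253e-01  9.49399674e-01 -1.67910970e-01]
 [ 0.00000000e+00  0.00000000e+00  0.00000000e+00  1.00000000e+00]]
```

View pics/wrist1.png

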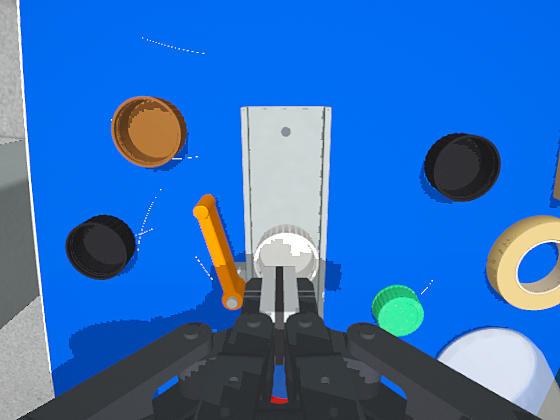

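View pics/top1z.png

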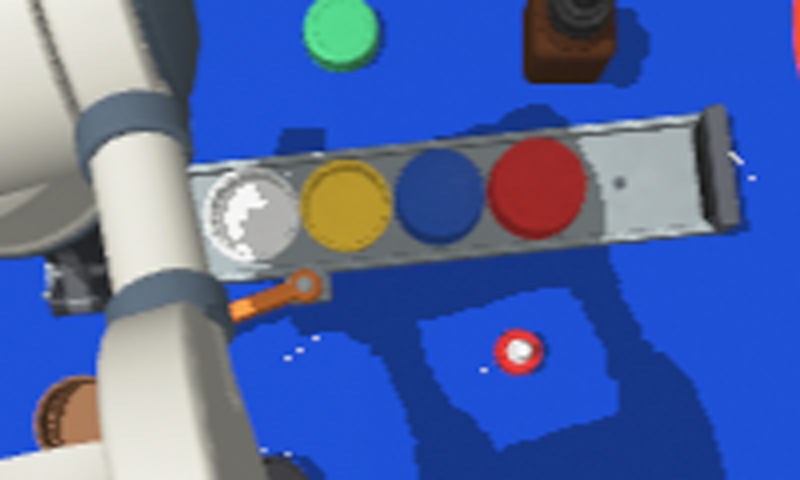

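The wrist view shows the white cap at about (287,252), the rail's open end with corners at (241,107) and (331,107), the gate post at (205,203) and the pivot at (232,300). I'll use these to cross-check the rail fit.

```bash
cat >> h.py <<'E'
from scipy.spatial.transform import Rotation as R
def wrist(f,s):
    T=np.eye(4);T[:3,:3]=R.from_quat(s["eef_rot"]).as_matrix();T[:3,3]=s["tcp_pos"]
    return {**f,"pose":T@f["T_tool_cam"]}
E
python3 - <<'E'
from h import *
import pickle
from workcell import telemetry
p=np.load("rail.npy");d=pickle.load(open("f1.pkl","rb"));f=wrist(d["wrist"],d["s"])
for n,uv,z in [("c+",(331,107),18),("c-",(241,107),18),("tip",(205,203),50),("piv",(232,301),50),("whiterear_top",(287,224),32),("TCP?",(280,270),142)]:
    print(n,toR(p,ray(f,[uv],z/1000)).round(1))
print(proj(f,[d["s"]["tcp_pos"]]))
s=telemetry.get_state();print(s["time"],s["tcp_pos"],toR(p,[s["tcp_pos"]]),s["force"], R.from_quat(s["eef_rot"]).as_matrix())
E
```

```text
c+ [[ 35.2 201.3]]
c- [[-33.9 201.7]]
tip [[-59.8 134.6]]
piv [[-43.7  51.2]]
whiterear_top [[  1.2 111.1]]
TCP? [[ -3.9 127. ]]
[[280.46332511 259.10464491]]
3.4 [0.53687116 0.22941797 0.14595851] [[ -1.36613166 133.33490618]] [0.54846241 0.15211188 0.29171316] [[-1.22379819e-01  9.92482782e-01 -1.05194669e-03]
 [ 9.92483310e-01  1.22379487e-01 -3.73970904e-04]
 [-2.42422988e-04 -1.08980602e-03 -9.99999377e-01]]
```

Corners and pivot agree to within about 3 mm. I'll step back a little and descend behind the white cap.

Call:
drive_tool(
  steps=[
    [[10,1,20,-0.007,0],[0,0,40,0,0],[0,0,35,0,0],[0,0,20,0,0],[0,0,10,0,0],[0,0,5,0,0],[0,0,0,0,0]],
  ],
)

```text
time: 4.1
tcp_pos: [0.5375, 0.24, 0.0166]
eef_rot: [0.66, 0.751, 0.001, 0.0]
force: [0.9, 0.4, 0.4]
width: 0.0001
```

```bash
cat > look.py <<'E'
import sys
from workcell import telemetry, imaging
from h import *
import pickle
k=sys.argv[1];p=np.load("rail.npy");s=telemetry.get_state()
print(s["time"],"rail xy",toR(p,[s["tcp_pos"]]).round(1),"z",s["tcp_pos"][2].round(4),s["force"].round(2),"yaw",np.arctan2(*R.from_quat(s["eef_rot"]).as_matrix()[[1,0],0]))
d={"s":s}
for n in sys.argv[2:]:
    f=imaging.grab_frame(n);d[n]=f;c=f["color"]
    c={"scene":c[160:310,180:350],"top":c[150:270,185:385],"wrist":c}[n]
    m=1 if n=="wrist" else 4
    cv2.imwrite(f"pics/{n}{k}.png",cv2.resize(c,None,fx=m,fy=m,interpolation=cv2.INTER_CUBIC))
pickle.dump(d,open(f"f{k}.pkl","wb"))
E
python3 look.py 2 scene wrist
```

```text
4.1 rail xy [[  0.6 143.7]] z 0.0166 [0.93 0.45 0.39] yaw 1.7005423985833112
```

View pics/scene2.png

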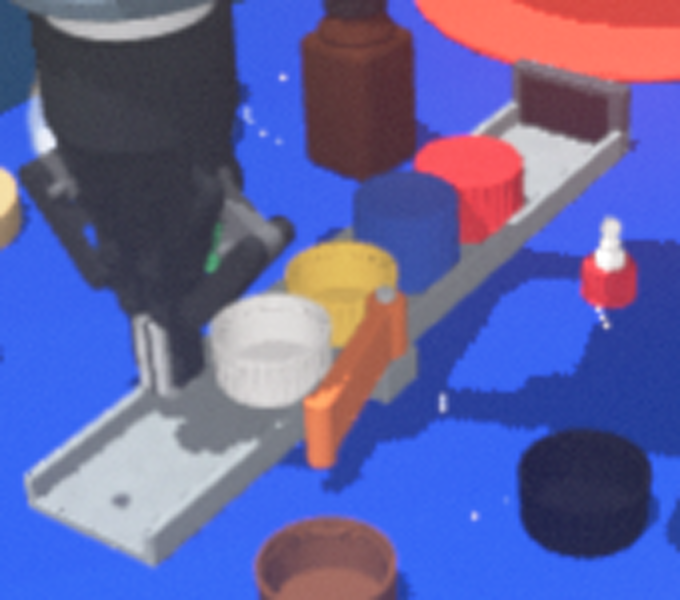

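View pics/wrist2.png

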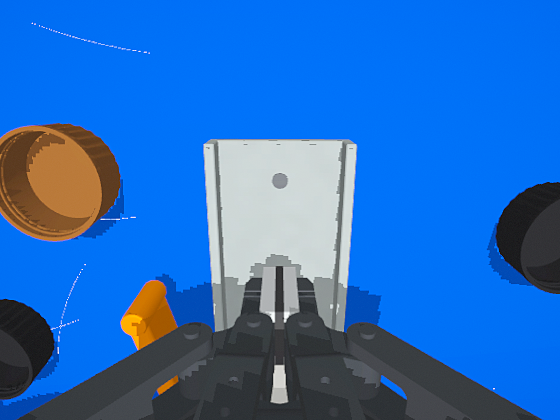

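The fingers stand centred in the channel, clear of the white cap, with the tips at z ≈ 17 mm. I'll approach and push slowly.

Call:
drive_tool(
  steps=[
    [[-6,0,1,0,0],[-6,0,0,0,0],[-6,0,0,0,0],[-4,0,0,0,0],[-2,0,0,0,0],[-2,0,0,0,0],[-2,0,0,0,0],[-2,0,0,0,0]],
  ],
)

```text
time: 5.0
tcp_pos: [0.5406, 0.2101, 0.0147]
eef_rot: [0.66, 0.752, -0.0, -0.0]
force: [-0.3, 0.3, 0.3]
width: 0.0001
```

Call:
drive_tool(
  steps=[
    [[-2,0,0,0,0],[-2,0,0,0,0],[-2,0,0,0,0],[-2,0,0,0,0],[-2,0,0,0,0],[-2,0,0,0,0],[-2,0,0,0,0],[-2,0,0,0,0]],
  ],
)

```text
time: 5.8
tcp_pos: [0.5427, 0.1941, 0.0147]
eef_rot: [0.66, 0.752, -0.0, -0.0]
force: [0.1, 1.6, 0.4]
width: 0.0002
```

```bash
python3 look.py 3 scene top
```

```text
5.8 rail xy [[-0.1 97.6]] z 0.0147 [0.14 1.57 0.42] yaw 1.700749857719326
```

View pics/scene3.png

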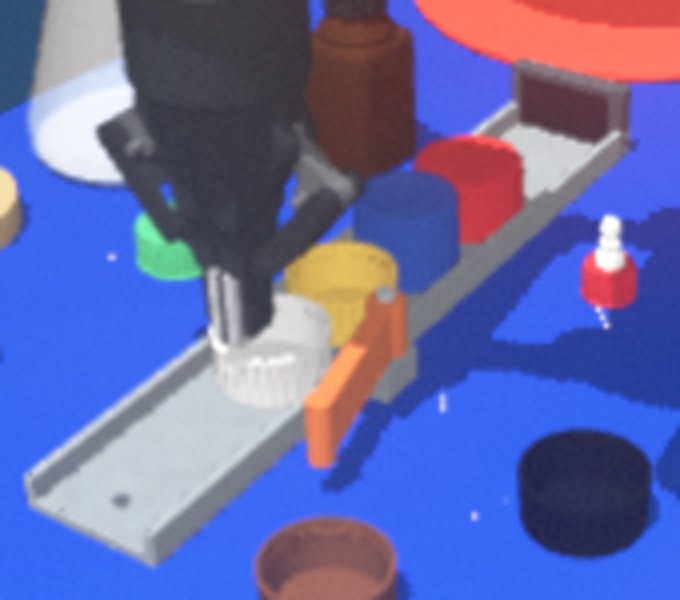

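View pics/top3.png

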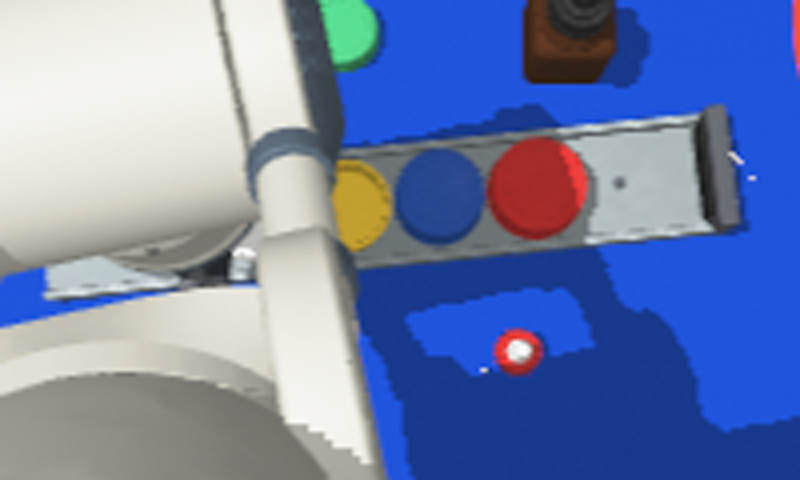

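Run:
```python
from h import *
import pickle
p=np.load("rail.npy");d=pickle.load(open("f0.pkl","rb"));sc=d["scene"]
T=np.array(pickle.load(open("f3.pkl","rb"))["s"]["tcp_pos"])
for k in(2,3):
    T=pickle.load(open(f"f{k}.pkl","rb"))["s"]["tcp_pos"]
    print(k,((proj(sc,[T,T+[0,0,.02]])-[180,160]+.5)*4-.5).round())
    a=toR(p,[T])[0]
    print(((proj(sc,w(p,[[a[0]+i,a[1]+j,T[2]*1e3] for i in(-14,14) for j in (-11,11)]))-[180,160]+.5)*4-.5).round())
th=np.linspace(0,2*np.pi,13)
# white body circle centre y 74.7 at z 6 and 32
for z in (6,32):
  for y0 in (74.7,78):
    q=proj(sc,w(p,[[27*np.cos(t),y0+27*np.sin(t),z] for t in th]));q=((q-[180,160]+.5)*4-.5);print(z,y0,q.min(0).round(),q.max(0).round())
a=pickle.load(open("f2.pkl","rb"))["scene"]["color"];b=pickle.load(open("f3.pkl","rb"))["scene"]["color"]
v=np.hstack([cv2.resize(i[210:270,215:275],None,fx=6.5,fy=6.5,interpolation=cv2.INTER_CUBIC) for i in(a,b)]);cv2.imwrite("pics/cmp3.png",v)
```

```text
2 [[175. 432.]
 [171. 394.]]
[[217. 430.]
 [184. 457.]
 [167. 408.]
 [133. 435.]]
3 [[244. 382.]
 [241. 345.]]
[[284. 379.]
 [254. 405.]
 [235. 360.]
 [204. 384.]]
6 74.7 [217. 338.] [336. 408.]
6 78 [213. 341.] [331. 412.]
32 74.7 [213. 291.] [333. 360.]
32 78 [208. 294.] [329. 364.]
```

View pics/cmp3.png

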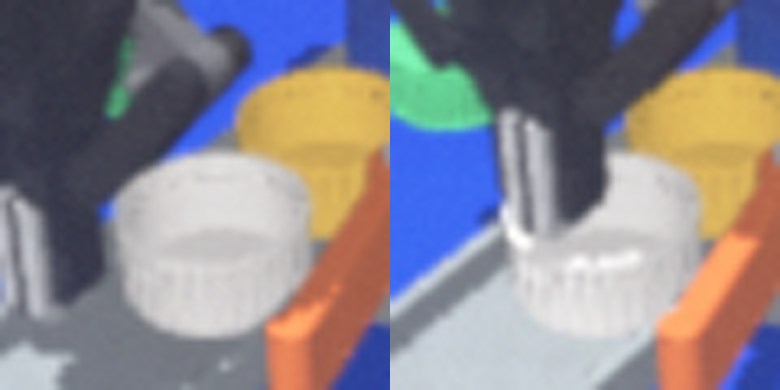

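Run:
```python
from h import *
import pickle
d=pickle.load(open("f2.pkl","rb"));f=d["wrist"];g={**f,"pose":f["T_tool_cam"]}
for dz in(0,10,20,30):
    print(dz,proj(g,[[x/1000,y/1000,-dz/1000] for x in(-11,11) for y in(-14,14)]).round())
c=f["color"][230:350,200:360];cv2.imwrite("pics/w2z.png",cv2.resize(c,None,fx=5,fy=5,interpolation=cv2.INTER_CUBIC))
```

```text
0 [[253. 279.]
 [308. 279.]
 [252. 239.]
 [309. 239.]]
10 [[252. 289.]
 [309. 289.]
 [251. 247.]
 [311. 247.]]
20 [[250. 300.]
 [311. 300.]
 [249. 256.]
 [312. 256.]]
30 [[249. 312.]
 [313. 312.]
 [247. 267.]
 [314. 267.]]
```

View pics/w2z.png

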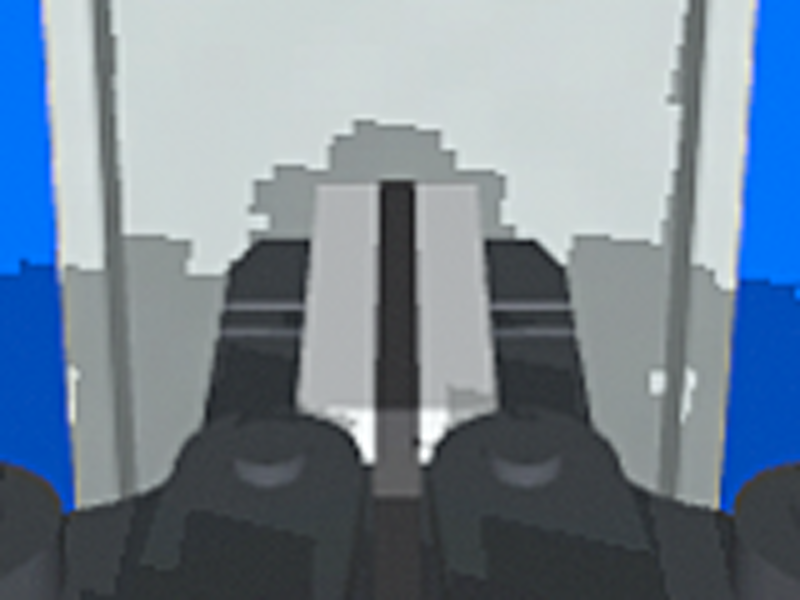

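Run:
```python
from h import *
import pickle
p=np.load("rail.npy")
d=pickle.load(open("f2.pkl","rb"));f=wrist(d["wrist"],d["s"]);sc=pickle.load(open("f0.pkl","rb"))["scene"]
def fn(X): return np.r_[proj(f,[X])[0]-[279.4,266.4],proj(sc,[X])[0]-[220,258]]
r=least_squares(fn,d["s"]["tcp_pos"]);print(r.x,r.fun,toR(p,[r.x]),toR(p,[d["s"]["tcp_pos"]]))
c=d["scene"]["color"][200:275,190:260];cv2.imwrite("pics/s2z.png",cv2.resize(c,None,fx=8,fy=8,interpolation=cv2.INTER_CUBIC))
c=pickle.load(open("f3.pkl","rb"))["scene"]["color"][200:275,210:280];cv2.imwrite("pics/s3z.png",cv2.resize(c,None,fx=8,fy=8,interpolation=cv2.INTER_CUBIC))
```

```text
[0.5357874  0.24807644 0.04125512] [-0.10812513  0.24080314 -0.80235101  0.61600827] [[-3.39844249e-02  1.51977290e+02]] [[  0.61860303 143.70612223]]
```

View pics/s2z.png

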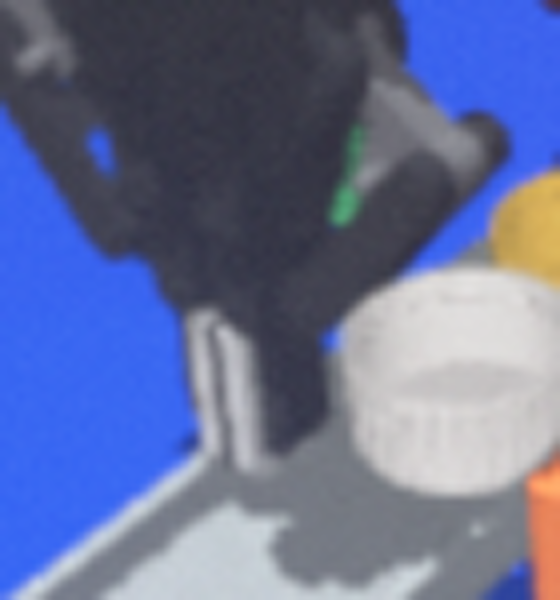

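View pics/s3z.png

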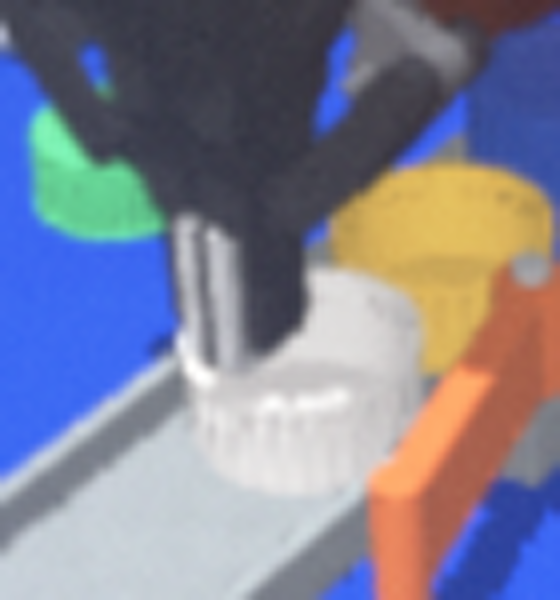

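The picture shows the fingertips above the white cap, not behind it. Triangulation puts the real tip at z ≈ 41 mm when the TCP reads 17 mm, so the visible fingertips end about 25 mm short of the stated TCP. The cap has not moved. I'll raise slightly, back out, and then lower carefully while watching the force.

Call:
drive_tool(
  steps=[
    [[0,0,-10,0,0],[12,0,0,0,0],[20,0,0,0,0],[18,0,0,0,0],[0,0,10,0,0],[0,0,3,0,0],[0,0,3,0,0],[0,0,0,0,0]],
  ],
)

```text
time: 6.7
tcp_pos: [0.536, 0.2433, 0.0082]
eef_rot: [0.66, 0.751, -0.0, -0.0]
force: [0.3, 0.3, -0.3]
width: 0.0
```

```bash
python3 look.py 4 scene wrist
python3 - <<'E'
import cv2
a=cv2.imread("pics/wrist4.png")[200:350,180:380]
cv2.imwrite("pics/w4z.png",cv2.resize(a,None,fx=4,fy=4,interpolation=cv2.INTER_CUBIC))
E
```

```text
6.7 rail xy [[ -0.5 147.2]] z 0.0082 [ 0.35  0.34 -0.32] yaw 1.7002151462824933
```

View pics/scene4.png

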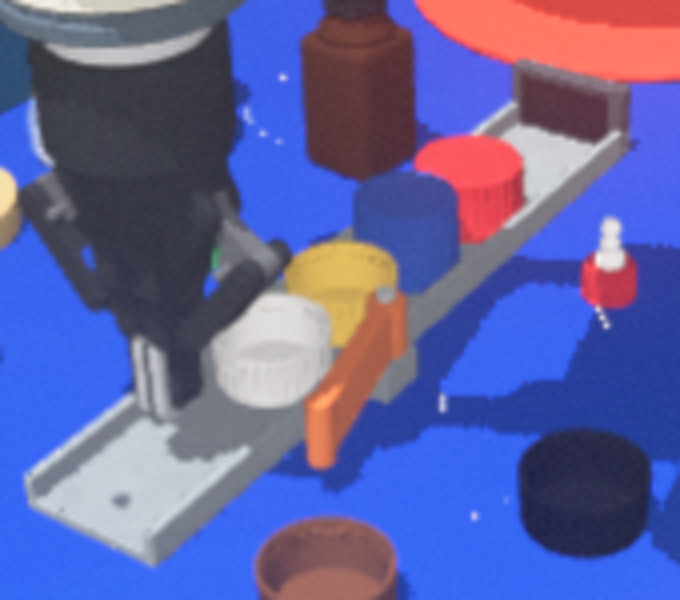

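View pics/w4z.png

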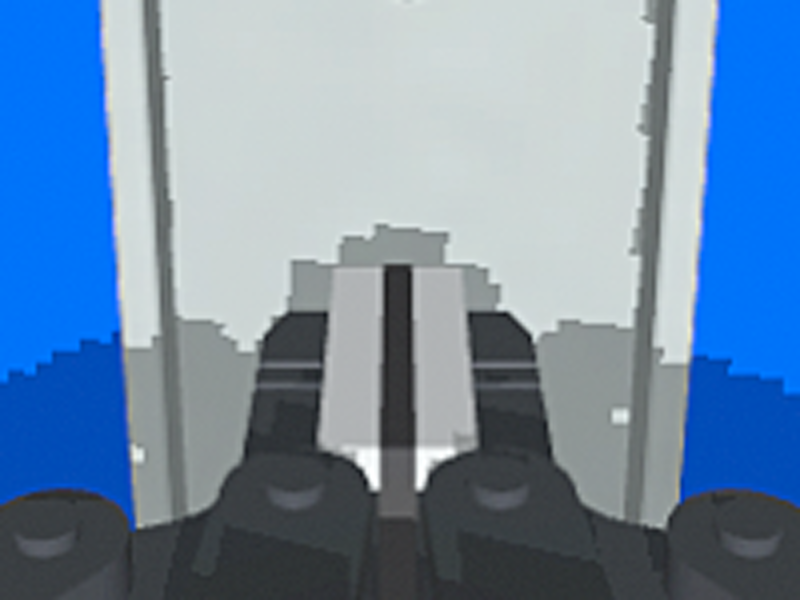

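The white cap is unmoved and the force is about zero, so the tips are still above the floor even though the TCP reads 8 mm. I'll lower in small steps.

Call:
drive_tool(
  steps=[
    [[0,0,3,0,0],[0,0,3,0,0],[0,0,2,0,0],[0,0,2,0,0],[0,0,0,0,0]],
  ],
)

```text
time: 7.3
tcp_pos: [0.5361, 0.2438, -0.0016]
eef_rot: [0.66, 0.752, -0.0, -0.0]
force: [-0.0, 0.1, -0.2]
width: 0.0003
```

Call:
drive_tool(
  steps=[
    [[0,0,2,0,0],[0,0,2,0,0],[0,0,2,0,0],[0,0,0,0,0]],
  ],
)

```text
time: 7.7
tcp_pos: [0.5361, 0.2438, -0.0076]
eef_rot: [0.66, 0.752, -0.0, -0.0]
force: [-0.1, -0.5, 0.2]
width: 0.0
```

```bash
python3 look.py 5 scene wrist
python3 - <<'E'
import pickle,cv2
f=pickle.load(open("f5.pkl","rb"))
c=f["scene"]["color"][200:275,190:260];a=f["wrist"]["color"][220:320,230:330]
cv2.imwrite("pics/z5.png",__import__("numpy").hstack([cv2.resize(c,(390,418),interpolation=cv2.INTER_CUBIC),cv2.resize(a,(400,418),interpolation=cv2.INTER_CUBIC)]))
E
```

```text
7.7 rail xy [[ -0.3 147.7]] z -0.0076 [-0.06 -0.49  0.18] yaw 1.7008094391615058
```

View pics/z5.png

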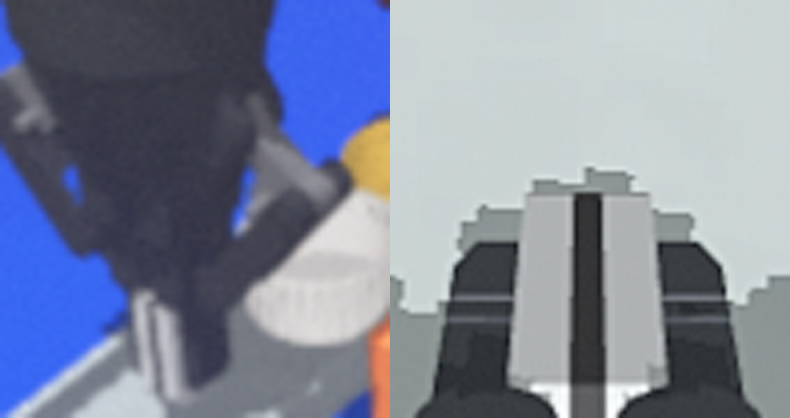

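Now the tips are in the channel at about z = 17 mm behind the white cap, free of contact. I'll go 3 mm lower and approach.

Call:
drive_tool(
  steps=[
    [[-6,0,3,0,0],[-8,0,0,0,0],[-8,0,0,0,0],[-4,0,0,0,0],[-2,0,0,0,0],[-2,0,0,0,0],[-2,0,0,0,0],[-2,0,0,0,0]],
  ],
)

```text
time: 8.6
tcp_pos: [0.5407, 0.2101, -0.0103]
eef_rot: [0.66, 0.752, 0.0, 0.0]
force: [0.2, -0.6, -0.8]
width: 0.0
```

Call:
drive_tool(
  steps=[
    [[-2,0,0,0,0],[-2,0,0,0,0],[-2,0,0,0,0],[-2,0,0,0,0],[-2,0,0,0,0],[-2,0,0,0,0],[-2,0,0,0,0],[-2,0,0,0,0]],
  ],
)

```text
time: 9.4
tcp_pos: [0.543, 0.1942, -0.0102]
eef_rot: [0.66, 0.752, 0.0, 0.0]
force: [0.1, 2.8, 0.5]
width: 0.0001
```

```bash
python3 look.py 6 scene
```

```text
9.4 rail xy [[ 0.1 97.6]] z -0.0102 [0.1  2.81 0.54] yaw 1.7007627329829622
```

View pics/scene6.png

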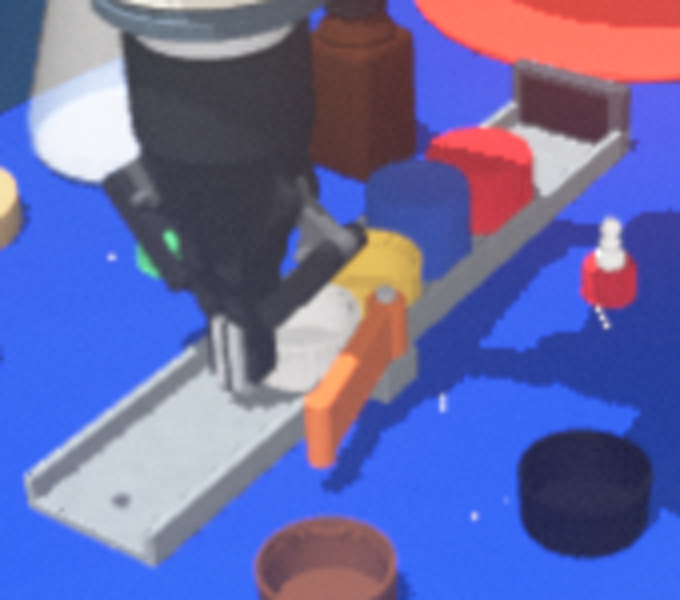

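The train is moving: red and blue have shifted and the push force is about 3 N. I'll continue.

Call:
drive_tool(
  steps=[
    [[-2.5,0,0,0,0],[-2.5,0,0,0,0],[-2.5,0,0,0,0],[-2.5,0,0,0,0],[-2.5,0,0,0,0],[-2.5,0,0,0,0],[-2.5,0,0,0,0],[-2.5,0,0,0,0]],
  ],
)

```text
time: 10.25
tcp_pos: [0.5454, 0.1743, -0.0103]
eef_rot: [0.66, 0.752, 0.0, 0.0]
force: [1.2, 1.2, 0.3]
width: 0.0002
```

Call:
drive_tool(
  steps=[
    [[-2.5,0,0,0,0],[-2.5,0,0,0,0],[-2.5,0,0,0,0],[-2.5,0,0,0,0],[-2.5,0,0,0,0],[-2.5,0,0,0,0],[-2,0,0,0,0],[-2,0,0,0,0]],
  ],
)

```text
time: 11.05
tcp_pos: [0.5478, 0.1554, -0.0103]
eef_rot: [0.66, 0.752, 0.0, -0.0]
force: [0.4, 3.2, 0.8]
width: 0.0
```

```bash
python3 look.py 7 scene top
```

```text
11.05 rail xy [[-0.1 58.6]] z -0.0103 [0.38 3.25 0.8 ] yaw 1.7007251200043836
```

View pics/scene7.png

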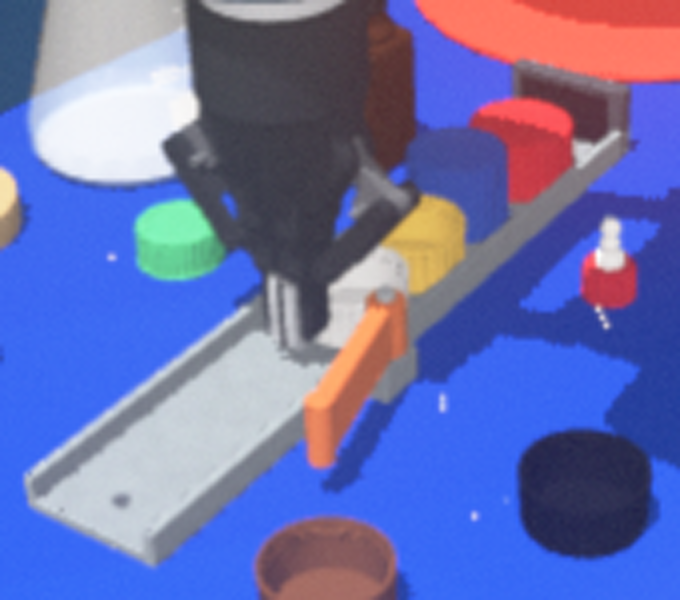

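View pics/top7.png

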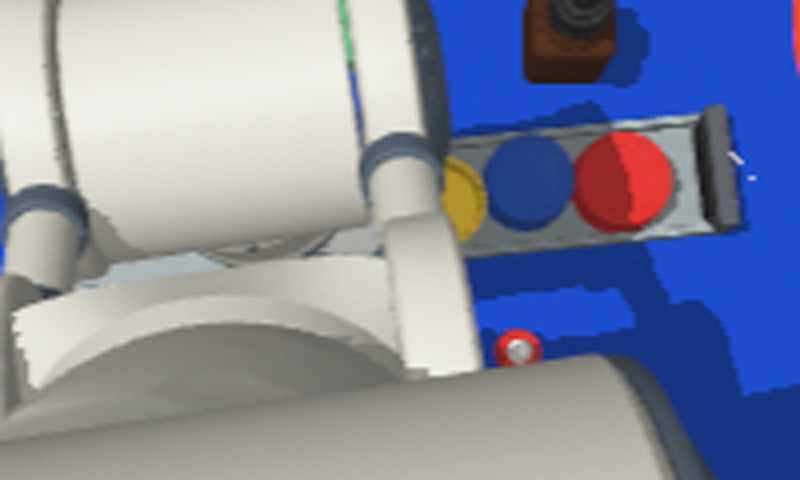

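Red is now at about (623,181) in the zoom, which is rail y ≈ -138, so roughly 19 mm remain. The clearance between the finger linkage and the gate looks fine. I'll slow down for the last stretch.

Call:
drive_tool(
  steps=[
    [[-2,0,0,0,0],[-2,0,0,0,0],[-2,0,0,0,0],[-2,0,0,0,0],[-2,0,0,0,0],[-2,0,0,0,0],[-1,0,0,0,0],[-1,0,0,0,0]],
  ],
)

```text
time: 11.95
tcp_pos: [0.5496, 0.1416, -0.0103]
eef_rot: [0.66, 0.752, 0.0, 0.0]
force: [1.6, 3.1, 1.1]
width: 0.0001
```

Call:
drive_tool(
  steps=[
    [[-0.7,0,0,0,0],[-0.7,0,0,0,0],[-0.6,0,0,0,0]],
  ],
)

```text
time: 12.25
tcp_pos: [0.5498, 0.1397, -0.0103]
eef_rot: [0.66, 0.752, 0.0, -0.0]
force: [1.4, 1.8, 1.9]
width: 0.0002
```

```bash
python3 look.py 8 scene top
```

```text
12.25 rail xy [[-0.1 42.7]] z -0.0103 [1.35 1.84 1.92] yaw 1.7008229891906177
```

View pics/top8.png

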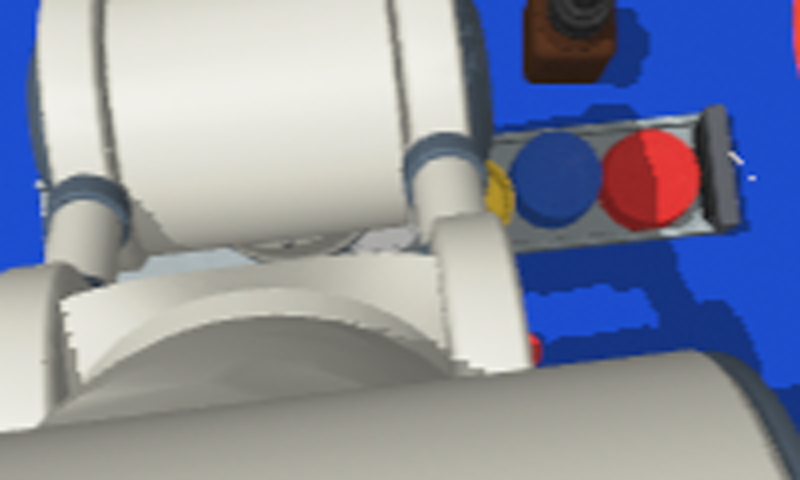

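View pics/scene8.png

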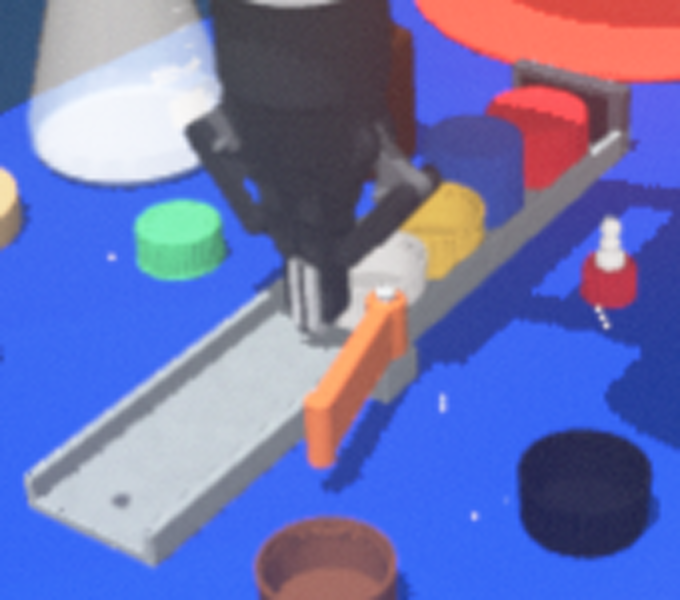

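Red is at (651,179) and about 3 mm short of the stop. I'll use small steps and watch the force.

Call:
drive_tool(
  steps=[
    [[-0.7,0,0,0,0],[-0.7,0,0,0,0],[-0.6,0,0,0,0]],
  ],
)

```text
time: 12.65
tcp_pos: [0.5501, 0.1377, -0.0103]
eef_rot: [0.66, 0.752, 0.0, -0.0]
force: [0.9, 2.3, 1.1]
width: -0.0003
```

Call:
drive_tool(
  steps=[
    [[-0.5,0,0,0,0],[-0.5,0,0,0,0]],
  ],
)

```text
time: 12.85
tcp_pos: [0.5503, 0.1368, -0.0103]
eef_rot: [0.66, 0.752, 0.0, 0.0]
force: [1.9, 4.5, 0.7]
width: 0.0001
```

Call:
drive_tool(
  steps=[
    [[-0.5,0,0,0,0],[-0.5,0,0,0,0]],
  ],
)

```text
time: 13.05
tcp_pos: [0.5506, 0.1361, -0.0102]
eef_rot: [0.66, 0.751, 0.0, 0.0]
force: [1.8, 7.6, 1.8]
width: 0.0
```

```bash
python3 look.py 9 scene top
```

```text
13.05 rail xy [[ 0.2 39. ]] z -0.0102 [1.8  7.59 1.83] yaw 1.7006242884896734
```

View pics/top9.png

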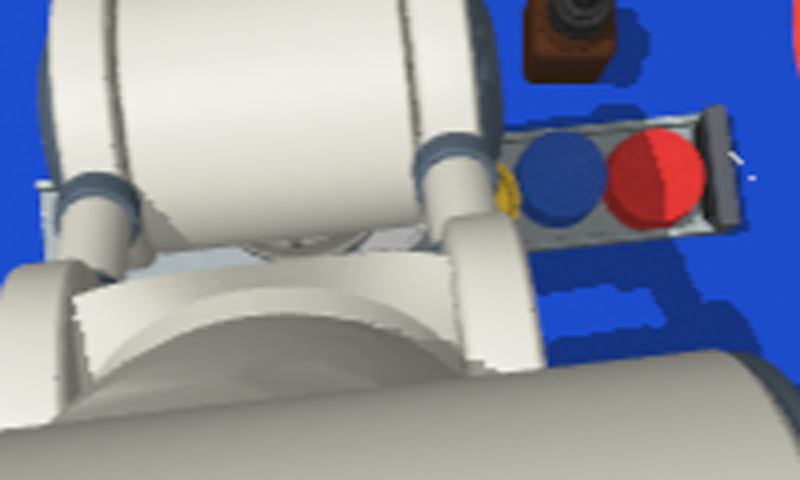

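View pics/scene9.png

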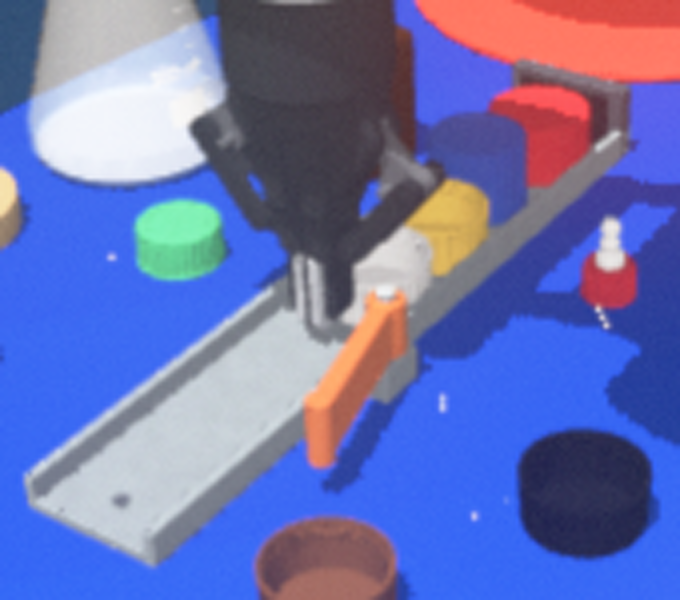

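Call:
drive_tool(
  steps=[
    [[-0.4,0,0,0,0],[0,0,0,0,0]],
  ],
)

```text
time: 13.35
tcp_pos: [0.5507, 0.1359, -0.0102]
eef_rot: [0.66, 0.752, 0.0, 0.0]
force: [1.3, 9.1, 1.8]
width: -0.0
```

The force has risen to 9 N with no further travel. Red measures y ≈ -156.3 against the -156.5 expected at the stop, and the TCP is at 39 mm, so the row is closed up. I'll back away from the cap, rise, and go outside the gate.

Call:
drive_tool(
  steps=[
    [[2,0,0,0,0],[5,0,0,0,0],[15,0,0,0,0],[20,0,0,0,0],[20,0,0,0,0],[0,0,-35,0,0],[0,0,-30,0,0],[0,0,0,0,0]],
  ],
)

```text
time: 14.15
tcp_pos: [0.544, 0.1985, 0.058]
eef_rot: [0.659, 0.752, 0.002, 0.001]
force: [-0.2, 0.7, -0.4]
width: 0.0001
```

```bash
python3 look.py 10 scene wrist
```

```text
14.15 rail xy [[  1.7 101.7]] z 0.058 [-0.18  0.7  -0.4 ] yaw 1.701705545273466
```

View pics/scene10.png

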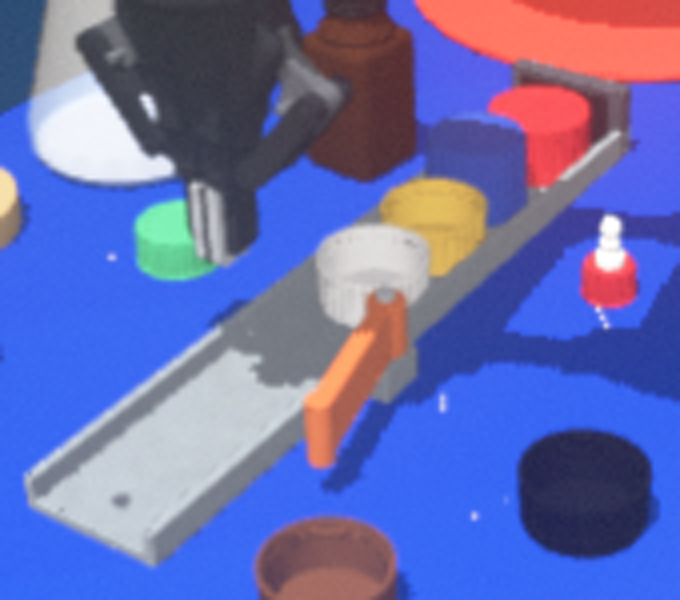

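View pics/wrist10.png

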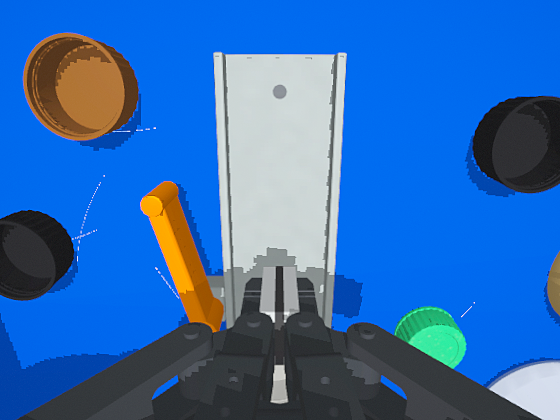

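The four caps stand upright and touching, with red at the stop. The gate post is at (152,205) in the wrist view. Next I'll move outside the gate.

Call:
drive_tool(
  steps=[
    [[1,-32,0,0,0],[1,-32,0,0,0],[0,-31,0,0,0],[0,0,0,0,0],[0,0,25,0,0],[0,0,20,0,0],[0,0,8,0,0],[0,0,0,0,0]],
  ],
)

```text
time: 15.05
tcp_pos: [0.4471, 0.1864, 0.0004]
eef_rot: [0.66, 0.752, -0.001, -0.001]
force: [1.0, -0.6, 0.7]
width: -0.0
```

```bash
python3 look.py 11 scene wrist
```

```text
15.05 rail xy [[-95.9 102.2]] z 0.0004 [ 1.03 -0.55  0.7 ] yaw 1.7007404381728162
```

View pics/scene11.png

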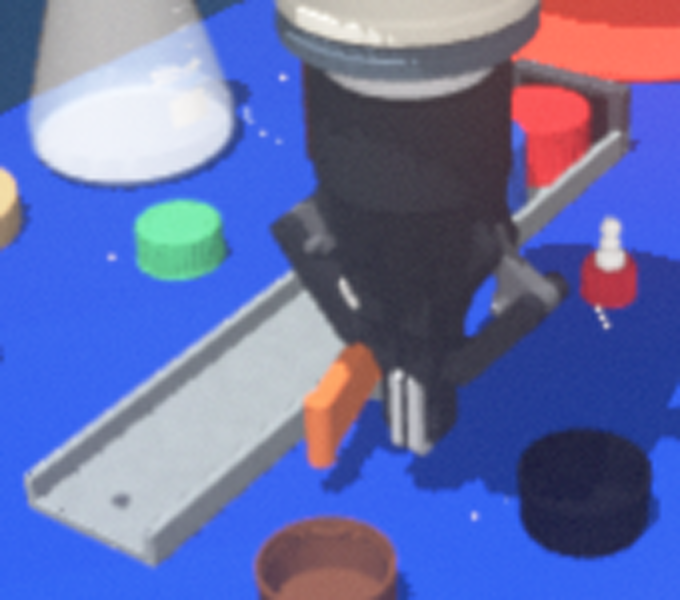

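View pics/wrist11.png

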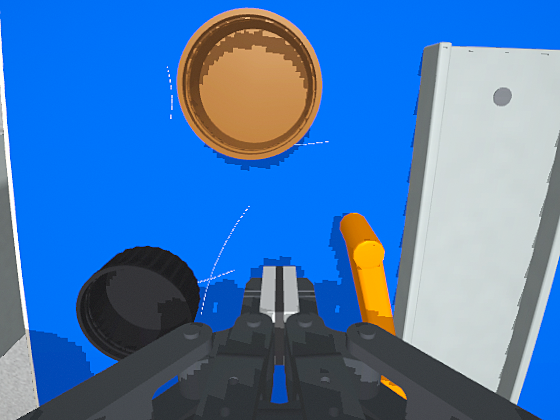

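Run:
```python
import numpy as np
pos=np.array([-95.9,102.2])
for th in [1.85,1.75,1.6,1.45,1.3,1.15,1.0,.85,.7,.55,.4,.3,.2,.12,.06,0]:
    b=np.array([np.cos(th),np.sin(th)]);n=np.array([b[1],-b[0]])
    c=np.array([-44,48])+58*b-n*(5+14.5*abs(n[0])+8*abs(n[1]))
    print(th,c.round(1),"tx,ty",(c-pos)[::-1].round(1));pos=c
```

```text
1.85 [-80.3  97.9] tx,ty [-4.3 15.6]
1.75 [-74.7 101.4] tx,ty [3.5 5.6]
1.6 [-65.4 105.4] tx,ty [4.  9.3]
1.45 [-57.2 108. ] tx,ty [2.6 8.2]
1.3 [-48.8 109.5] tx,ty [1.5 8.4]
1.15 [-39.9 109.7] tx,ty [0.2 8.9]
1.0 [-30.8 108.4] tx,ty [-1.3  9.2]
0.85 [-21.6 105.5] tx,ty [-2.9  9.1]
0.7 [-12.8 101. ] tx,ty [-4.5  8.8]
0.55 [-4.7 94.9] tx,ty [-6.2  8.1]
0.4 [ 2.4 87.2] tx,ty [-7.7  7.1]
0.3 [ 6.4 81.3] tx,ty [-5.9  4. ]
0.2 [ 9.7 74.9] tx,ty [-6.4  3.3]
0.12 [11.8 69.5] tx,ty [-5.4  2.1]
0.06 [13.1 65.3] tx,ty [-4.2  1.2]
0 [14. 61.] tx,ty [-4.3  0.9]
```

Call:
drive_tool(
  steps=[
    [[0,0,-4,0,0],[-2,8,0,0,0],[-2,8,0,0,0],[3,6,0,0,0],[2,5,0,0,0],[2,4,0,0,0],[1,4,0,0,0],[0,0,0,0,0]],
  ],
)

```text
time: 15.95
tcp_pos: [0.4826, 0.1953, 0.0056]
eef_rot: [0.66, 0.752, 0.0, 0.0]
force: [-1.5, -0.9, -0.6]
width: -0.0003
```

```bash
python3 look.py 12 scene wrist
```

```text
15.95 rail xy [[-59.6 106.5]] z 0.0056 [-1.47 -0.92 -0.59] yaw 1.7010324182213745
```

View pics/scene12.png

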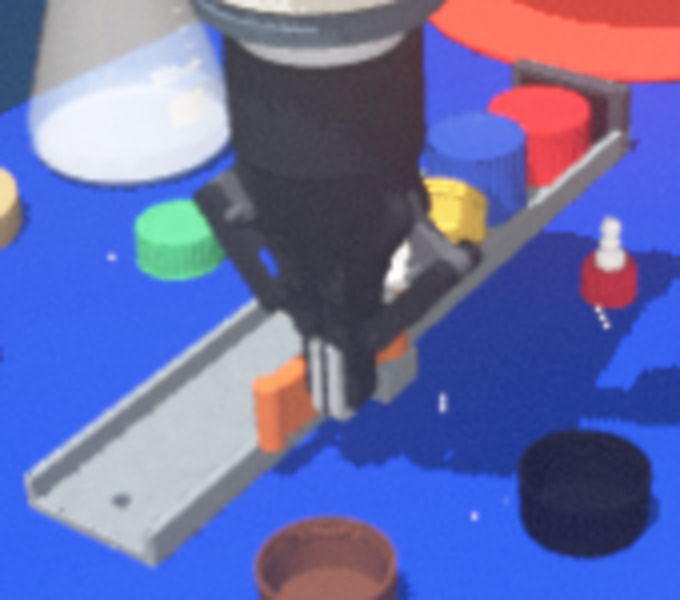

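View pics/wrist12.png

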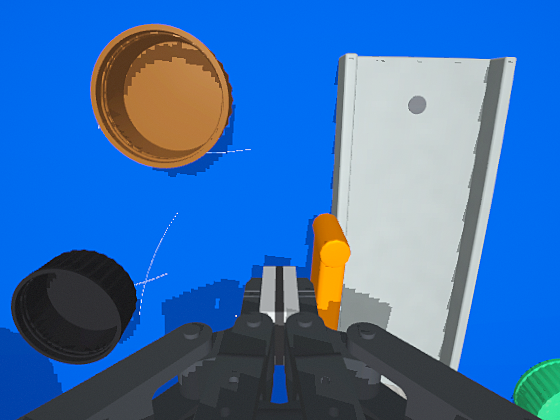

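The finger is pushing the bar's outer side and the gate is swinging (θ ≈ 1.5). I'll continue along the arc.

Call:
drive_tool(
  steps=[
    [[1,5,0,0,0],[1,6,0,0,0],[0,9,0,0,0],[-1,9,0,0,0],[-3,9,0,0,0],[-5,9,0,0,0],[-6,8,0,0,0],[0,0,0,0,0]],
  ],
)

```text
time: 16.85
tcp_pos: [0.54, 0.1885, 0.0057]
eef_rot: [0.66, 0.751, 0.001, 0.0]
force: [0.7, -0.9, -0.3]
width: 0.0002
```

```bash
python3 look.py 13 scene wrist
```

```text
16.85 rail xy [[-3.5 92.4]] z 0.0057 [ 0.73 -0.89 -0.33] yaw 1.6998125752105084
```

View pics/scene13.png

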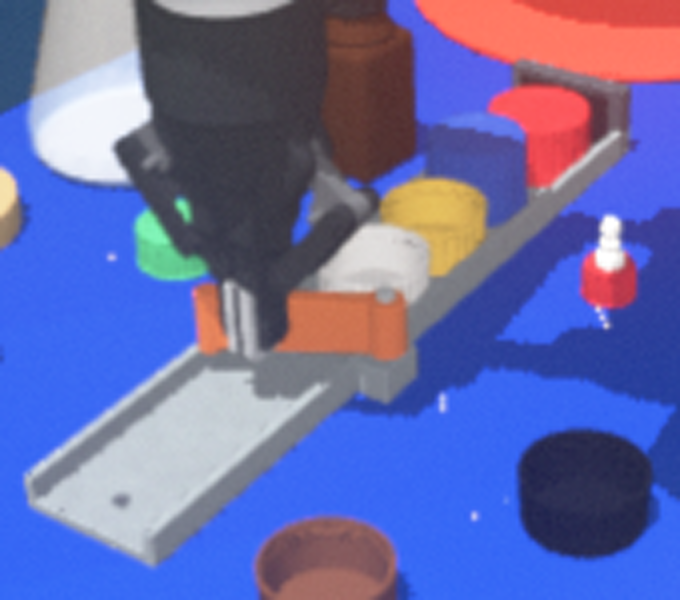

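View pics/wrist13.png

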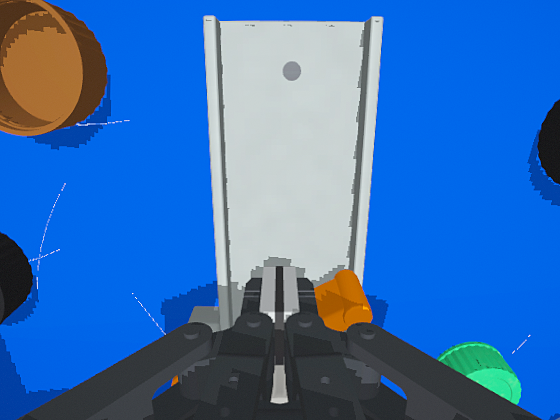

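The gate is about two thirds shut and following the finger (post at (345,297) in the wrist view). I'll go on, slowing towards the hard stop.

Call:
drive_tool(
  steps=[
    [[-6,6,0,0,0],[-6,4,0,0,0],[-5,4,0,0,0],[-5,2,0,0,0],[-3,1,0,0,0],[-2,0,0,0,0],[-1,0,0,0,0],[0,0,0,0,0]],
  ],
)

```text
time: 17.75
tcp_pos: [0.559, 0.1639, 0.0058]
eef_rot: [0.66, 0.752, 0.0, 0.0]
force: [0.5, 1.9, -0.3]
width: 0.0002
```

Call:
drive_tool(
  steps=[
    [[-1,0,0,0,0],[-1,0,0,0,0]],
  ],
)

```text
time: 17.95
tcp_pos: [0.5592, 0.1634, 0.0058]
eef_rot: [0.66, 0.751, 0.001, -0.0]
force: [-2.3, 24.7, -0.5]
width: -0.0001
```

```bash
python3 look.py 14 scene
```

```text
17.95 rail xy [[12.2 65. ]] z 0.0058 [-2.27 24.66 -0.47] yaw 1.7004274534155877
```

View pics/scene14.png

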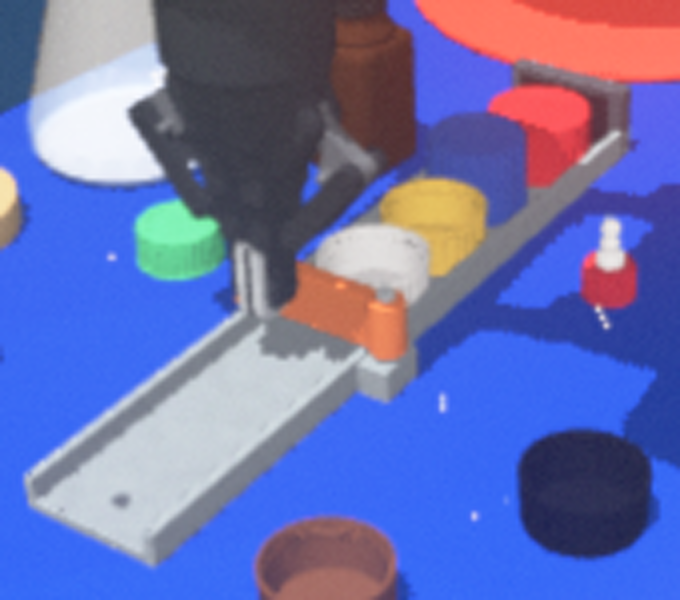

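The force rose sharply to 25 N, which is the gate's hard stop. I'll back off, rise clear and inspect.

Call:
drive_tool(
  steps=[
    [[2,0,0,0,0],[10,0,0,0,0],[25,0,0,0,0],[30,0,0,0,0],[0,0,-40,0,0],[0,0,-45,0,0],[40,0,-30,0,0],[0,0,0,0,0]],
  ],
)

```text
time: 18.8
tcp_pos: [0.5468, 0.2721, 0.1251]
eef_rot: [0.659, 0.752, 0.004, 0.001]
force: [0.6, -0.6, -1.2]
width: 0.0001
```

Call:
drive_tool(
  steps=[
    [[0,-45,-15,0,0],[0,-48,0,0,0],[0,-48,0,0,0],[0,-45,0,0,0],[0,0,0,0,0]],
  ],
)

```text
time: 19.3
tcp_pos: [0.3541, 0.2419, 0.135]
eef_rot: [0.659, 0.752, -0.003, -0.001]
force: [0.6, -0.7, -0.3]
width: -0.0001
```

```bash
python3 look.py 15 scene top wrist
```

```text
19.3 rail xy [[-181.   169.3]] z 0.135 [ 0.56 -0.71 -0.26] yaw 1.702459819809068
```

View pics/scene15.png

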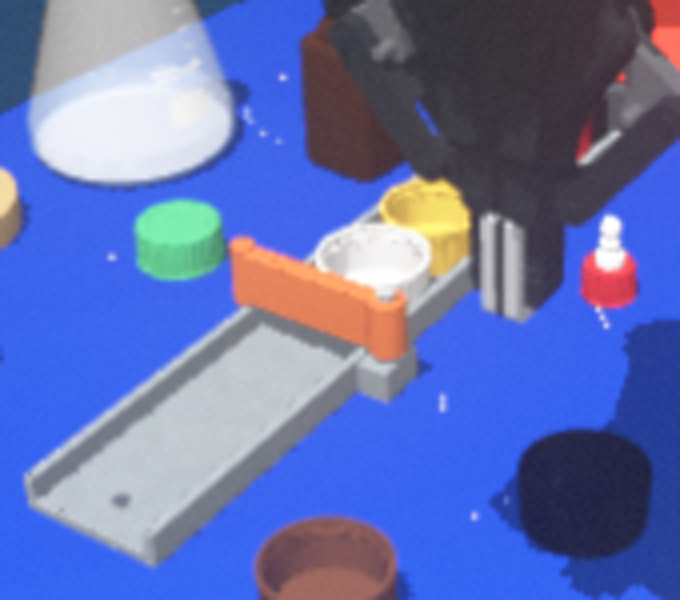

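View pics/top15.png

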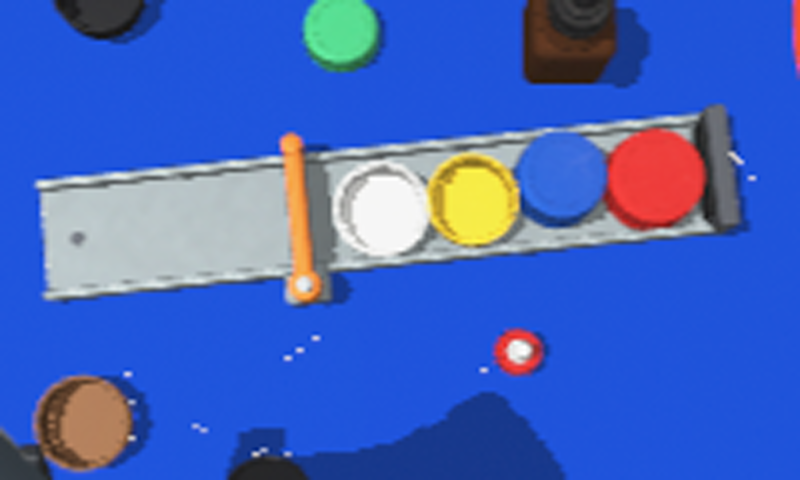

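The top view shows the gate across the channel (post (290,141), pivot (304,284)) and the caps at white (381,209), yellow (474,199), blue (561,178) and red (655,178). I'll measure these.

Run:
```python
from h import *
import pickle
p=np.load("rail.npy");d=pickle.load(open("f15.pkl","rb"));t=d["top"]
zt=lambda a:(np.array(a,float)+.5)/4-.5+[185,150]
X={}
for n,uv,z in [("white",(381,209),32),("yellow",(474,199),32),("blue",(561,178),46),("red",(655,178),38),("tip",(290,141),50),("piv",(304,284),50),("green",(341,31),22),("conn",(518,351),40)]:
    X[n]=toR(p,ray(t,zt([uv]),z/1000))[0];print(n,X[n].round(1))
v=X["tip"]-X["piv"];print("gate",np.arctan2(v[1],v[0]),np.hypot(*v))
for a,b,e in(("white","yellow",53),("yellow","blue",52.5),("blue","red",55)): print(a,b,np.hypot(*(X[a]-X[b])).round(1),e)
```

```text
white [-2.8  1. ]
yellow [ -2.6 -52.5]
blue [   2.4 -101.7]
red [  -2.1 -155.8]
tip [38.6 48. ]
piv [-42.5  48.1]
green [105.4  13.4]
conn [-91.6 -67.1]
gate -0.0007008101173093845 81.13784395771906
white yellow 53.5 53
yellow blue 49.4 52.5
blue red 54.3 55
```

The gate angle is 0.00 rad, red rests at the stop, and the bystanders are unmoved. The yellow–blue spacing reads 3 mm short (49.4 against 52.5), so I want a clear look that no cap is tilted. I'll move the arm out of view.

Call:
drive_tool(
  steps=[
    [[0,0,-40,0,0],[0,0,-40,0,0],[-40,0,0,0,0],[-45,0,0,0,0],[-45,0,0,0,0],[-45,0,0,0,0],[-45,0,0,0,0],[-45,0,0,0,0]],
  ],
)

```text
time: 20.25
tcp_pos: [0.3962, -0.0215, 0.2158]
eef_rot: [0.66, 0.751, 0.0, 0.0]
force: [1.3, 0.2, -0.6]
width: -0.0002
```

Call:
drive_tool(
  steps=[
    [[-45,0,0,0,0],[-45,0,0,0,0],[-45,0,0,0,0],[-45,0,0,0,0],[0,0,0,0,0],[0,0,0,0,0]],
  ],
)

```text
time: 20.85
tcp_pos: [0.4189, -0.199, 0.2153]
eef_rot: [0.661, 0.751, -0.0, -0.0]
force: [0.1, 0.9, -0.9]
width: 0.0004
```

```bash
python3 look.py 16 scene top
python3 - <<'E'
import pickle,cv2
d=pickle.load(open("f16.pkl","rb"))
cv2.imwrite("pics/t16z.png",cv2.resize(d["top"]["color"][170:220,250:380],None,fx=6,fy=6,interpolation=cv2.INTER_CUBIC))
cv2.imwrite("pics/s16z.png",cv2.resize(d["scene"]["color"][170:255,230:345],None,fx=6.5,fy=6.5,interpolation=cv2.INTER_CUBIC))
E
```

```text
20.85 rail xy [[-173.6 -276.3]] z 0.2153 [ 0.07  0.95 -0.94] yaw 1.6982599875146
```

View pics/t16z.png

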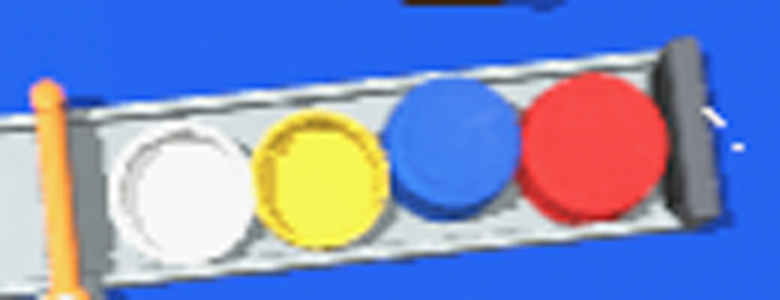

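View pics/s16z.png

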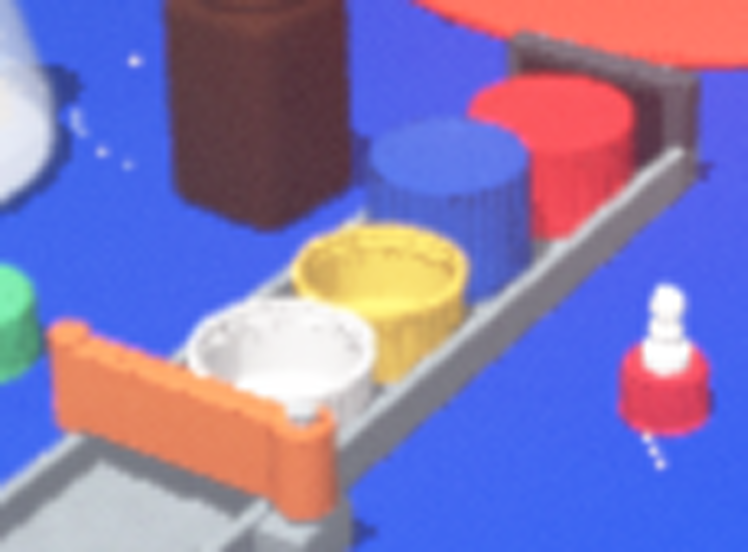

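```bash
cat > ov.py <<'E'
from h import *
import pickle,sys
p=np.load("rail.npy");d=pickle.load(open("f16.pkl","rb"));d0=pickle.load(open("f0.pkl","rb"))
caps={"red":(57,32),"blue":(53,40),"yellow":(52,26),"white":(54,26)}
th=np.linspace(0,2*np.pi,60)
hsv={"red":((0,150,80),(8,255,255)),"blue":None,"yellow":((20,120,80),(35,255,255)),"white":None}
def sil(f,x,y,D,h):
    P=[[x+D/2*np.cos(t),y+D/2*np.sin(t),z] for z in(6,6+h) for t in th]
    return proj(f,w(p,P))
for n,dd in(("f0",d0),("f16",d)):
  for cam in("top","scene"):
    f=dd[cam];im=f["color"];H=cv2.cvtColor(im,cv2.COLOR_BGR2HSV)
    for c in("red","yellow"):
        m=cv2.inRange(H,*map(np.array,hsv[c]));k,l,st,ce=cv2.connectedComponentsWithStats(m)
        q=proj(f,w(p,[[0,-150 if n=="f16" and c=="red" else -90 if c=="red" else 20 if n=="f0" else -53,25]]))[0]
        j=min(range(1,k),key=lambda i:np.hypot(*(ce[i]-q))+(1e3 if st[i,4]<80 else 0))
        x0,y0,ww,hh,_=st[j];print(n,cam,c,"bbox",x0,y0,x0+ww-1,y0+hh-1)
sol={"red":(-2.1,-156.5),"blue":(2.4,-101.7),"yellow":(-2.6,-50),"white":(-2.8,3)}
for cam,(r0,r1,c0,c1),m in(("top",(170,220,250,380),6),("scene",(170,255,230,345),6.5)):
    im=cv2.resize(d[cam]["color"][r0:r1,c0:c1],None,fx=m,fy=m,interpolation=cv2.INTER_CUBIC)
    tf=lambda q:np.round((q-[c0,r0]+.5)*m-.5).astype(np.int32)
    for c,(D,h) in caps.items():
        q=tf(sil(d[cam],*sol[c],D,h));cv2.polylines(im,[cv2.convexHull(q)],True,(0,0,0),1);cv2.polylines(im,[q[60:]],True,(0,120,0),1)
    q=tf(proj(d[cam],w(p,[[-35,-185,42],[35,-185,42],[30,-185,6],[-30,-185,6]])));cv2.polylines(im,[q],True,(255,0,255),1)
    q=tf(proj(d[cam],w(p,[[-35,-185,18],[-35,200,18],[35,200,18],[35,-185,18]])));cv2.polylines(im,[q],True,(255,0,255),1)
    cv2.imwrite(f"pics/ov_{cam}.png",im)
E
python3 ov.py
```

```text
f0 top red bbox 307 185 331 209
f0 top yellow bbox 260 190 282 212
f0 scene red bbox 284 115 380 179
f0 scene yellow bbox 252 220 278 245
f16 top red bbox 336 182 361 206
f16 top yellow bbox 292 189 314 211
f16 scene red bbox 284 115 380 179
f16 scene yellow bbox 276 205 300 227
```

View pics/ov_top.png

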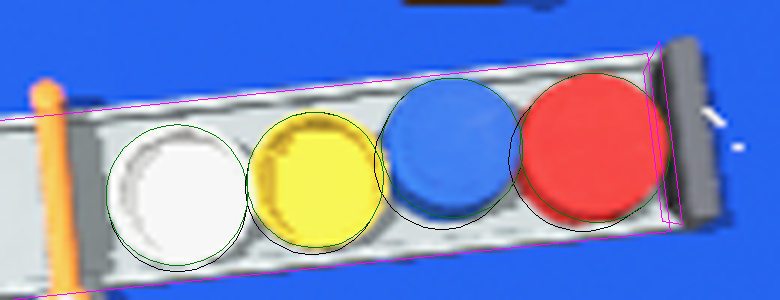

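View pics/ov_scene.png

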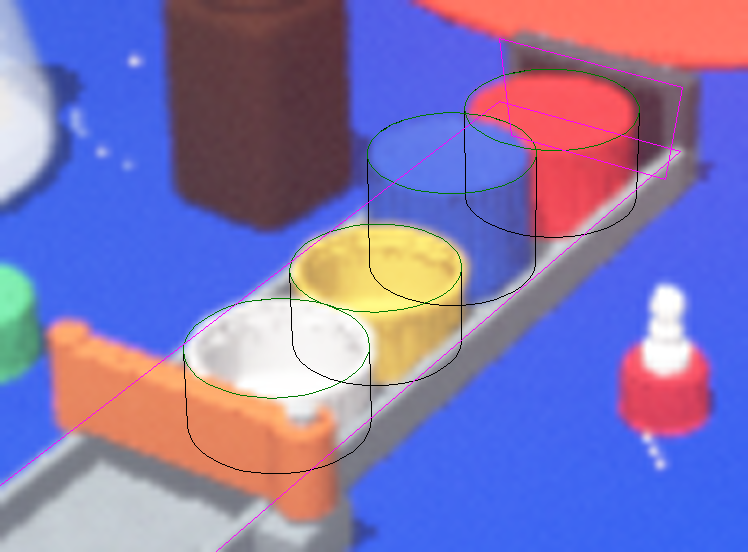

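The overlay fits to about a pixel and all four caps stand upright. One doubt remains: whether red really touches the stop face, so I'll zoom in there.

Run:
```python
from h import *
import pickle
p=np.load("rail.npy");d=pickle.load(open("f16.pkl","rb"));d0=pickle.load(open("f0.pkl","rb"))
r0,r1,c0,c1,m=172,214,328,376,12
ims=[cv2.resize(x["top"]["color"][r0:r1,c0:c1],None,fx=8,fy=8,interpolation=cv2.INTER_NEAREST) for x in(d0,d)]
cv2.imwrite("pics/stopcmp.png",np.hstack(ims))
f=d["top"]
print(proj(f,w(p,[[0,-185,6],[0,-185,38],[0,-185,42],[0,-200,42],[0,-200,0]])))
for x in(d0,d): print(x["top"]["color"][193,352:374].sum(1)//3, x["top"]["color"][187,352:374,2])
s=[cv2.resize(x["scene"]["color"][170:215,295:350],None,fx=7,fy=7,interpolation=cv2.INTER_NEAREST) for x in(d0,d)]
cv2.imwrite("pics/stopcmp2.png",np.hstack(s))
```

```text
[[358.33796445 193.91409838]
 [361.01927236 191.87699076]
 [361.36797317 191.61207281]
 [367.94856441 190.92744402]
 [364.1402591  193.62657372]]
[216 215 214 214 213 214 181 100  40  53  59 104 133 133 132 127 114  88
 112 126 126 126] [210 210 211 209 207 190 128  42  48  60  97 124 129 129 127  99  36  33
  38  38  39  38]
[131 131 130 130 131 131 130 131 122  82  58 103 134 132 132 126 114  88
 113 125 126 125] [247 247 247 247 247 246 230 109  47  60  97 124 129 128 127  98  37  33
  38  38  38  38]
```

View pics/stopcmp.png

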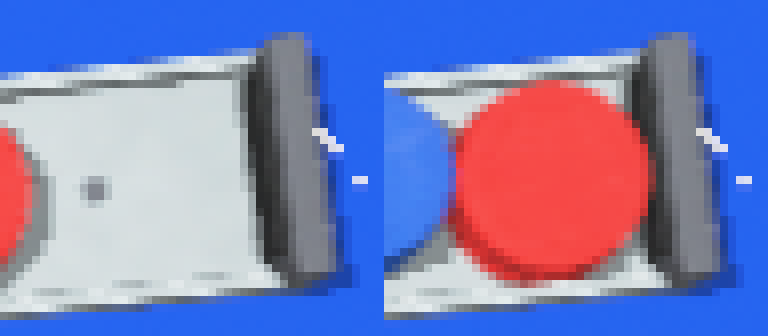

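View pics/stopcmp2.png

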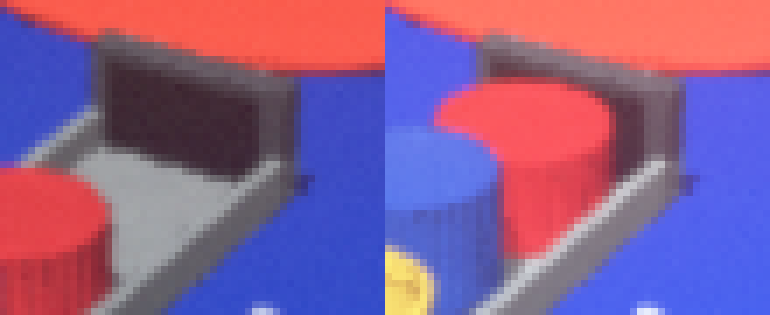

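Zoomed in on the top view, red's front edge is at column ~360.8 and the stop face projects to ~361.0–361.3 at that height. That is contact to within about 1 mm, in line with the 9 N stall. I'll hand in.

Run:
```python
from workcell import manip,telemetry
print(telemetry.get_state()["time"]);print(manip.hand_in())
```

```text
20.95
the job is handed in; nothing more can be done
None
```

I pushed the four caps down the rail by the white tail cap only until red met the stop, then swung the orange gate shut behind them. I handed the job in at 20.95 s with the arm well clear.

**Last checks**
- **Red cap:** the push stalled at the stop with 9 N. The picture puts red's front edge within about 1 mm of the stop face.
- **Row:** all four caps are upright with no gaps visible. White's rear is at about y = 28 mm by the camera, against the nominal 31 mm.
- **Gate:** it measures 0.00 rad after reaching its hard stop. The push on it peaked at about 25 N.
- **Bystanders:** the green cap and the connector measure at the same spots as at the start. The amber bottle looks unmoved in the pictures, but I did not measure it.

**What disagreed**
- **Fingertip length:** the pictures put the closed fingertips about 25 mm short of the stated TCP. My first approach therefore passed over the white cap without moving it. I backed out, lowered the tool to match, and pushed properly.
- **Yellow–blue spacing:** it measures about 3 mm shorter than the cap sizes give. I put this down to camera error and the caps lying slightly zigzag in the channel.

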